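Hang the wide supply caddy on both hooks

ROBOT

A 6-joint arm with a two-finger parallel gripper is mounted at the origin on the work surface. World frame = base frame: x ahead of the robot, y to its left, z up, the work surface at z = 0. Lengths are in m, angles in rad, forces in N, time in s.
With the tool pointing down it reaches from about 0.2 to 0.875 m from the base axis. Payload 3.4 kg.
Tool frame: the origin (TCP) lies at the very end of the fingers, on their centre line; the grasp point (between the pads) lies robot.hold_point_z behind it (robot.hold_point_z is the distance from the TCP to the grasp point, in m); z points along the fingers, y is the line along which they close (so a half turn about z gives the same grasp; the last joint's range is limited). The gripper opens to 94 mm and grips with 3 to 60 N. Pads are 16 mm wide; open, the fingers measure 119 mm over their backs; the gripper's body (75 mm by 177 mm) begins 78 mm behind the grasp point.
Start: joints at [1.142, 0.276, 1.505, -0, 1.361, -0.121], TCP at [0.174, 0.548, 0.205] pointing down, gripper open.
Joint ranges: [-2.89, 2.89], [-0.75, 2.08], [0.22, 2.7], [-1.18, 4.32], [0.11, 2.71], [-2.7, 2.7]. Speed limits (rad/s): [2.57, 2.57, 3.14, 3.14, 3.14, 3.14].

INTERFACE

Orientations are given as [roll, pitch, yaw] about the fixed x, y, z axes, in that order (R = Rz(yaw) Ry(pitch) Rx(roll)).
In Python, from workcell import robot gives the robot as it stands.
- The arm moves only by the shell command python3 -m inch 'ROWS' [FORCE]. ROWS is JSON, one flat list of numbers, 5 for each row, row after row: the shift along the world's x, y, z as a fraction of full scale, then the turn about the world's z as a fraction of full scale, then the gripper's target within -1 to 1 (shut at 1, half-way at 0, fully open at -1). A call has exactly 8 rows; each row shifts and turns the commanded pose from where the row before left it; what a row does not reach is not made up. Full scale, the value 1, is 200 mm for a shift and 90 degrees for a turn. A row lasts 1/8 s, in which the tool goes at most 62.5 mm and 10.7 degrees, less where a joint would pass 70% of its speed; a pose out of reach is approached as far as the arm can. A call with a number of a shift or a turn outside -1 to 1 is refused whole. A call with a gripper value outside its range is refused whole. The fingers move at their own pace and stop on an object; FORCE is the grip in N (left out, the last holds). Time passes only in rows, so rows that do not move let the fingers close, or fill a call up. It gives the time, the measured TCP pose, the force, the opening and the grip force at its end, in the units of the state.
- robot.get_state(): the state, without advancing time (a new reading comes with each control period).
- robot.grab_frame(name): name is "scene" or "top" or "wrist"; returns a dict with "img" (480x640x3 uint8, red, green, blue), "fx", "fy", "cx", "cy" (pixels), "eye" and "orientation" of the camera in the world; the wrist camera has in their place "T_tool_cam" (4x4, takes a point from camera to tool coordinates, whose origin is the TCP and whose axes are the flange's). Camera axes: x right, y up, looking along -z (the intrinsics and any distortion apply to the point x, -y, -z); pixel columns grow to the right and rows downward; lengths in m; the calibration is good to about 2 mm. A picture is of the moment at which its call begins: read the wrist's pose just before it. There is no depth.
- robot.finish_job(): hands the job in; it is judged then, once.
The state is a dict: "time_s": time; "joints": joint angles; "joint_velocities": joint speeds; "tau": joint torques, N m; "position": TCP position; "ee_rot": TCP orientation; "wrist_force": force on the tool from outside, world axes, zero at the start; "wrist_torque": the same for the moment, N m; "opening": opening from 0.0 (shut) to 1.0 (fully open); "grasp_force": force on a finger pad.
Only numpy, scipy, OpenCV 4.12 (cv2) and the standard library are available. Lean on these libraries where they do the work, as an engineer would, in place of code of your own. Each camera call takes 0.05 s, during which the arm holds its last target. There are 200 camera calls.

TASK

Take the wide supply caddy off the desk by the grip in the middle of its bar and hang it on the wire stand, with the bar resting in both hooks, one hook at either end between the tray and the end knob. Keep it upright, make sure both ends are down in their hooks before you let go, and leave the narrow caddy standing where it is.

Things in the scene. Friction and masses are not known exactly. Their poses are not given: they have to be found in the camera images.
- caddy_wide: Wider of two loose white caddies (mm): tray 190 (y) x 80 (x) x 50 high, four compartments, contents under 60 high. End plates, outer faces y = +-95, tops z = 125, carry a steel bar, diameter 12, along y, axis at z = 115, 20 mm black knobs centred at y = +-155. Mid-bar black grip: 60 (y) x 16 (x) x 18 high, on the axis. 0.3 to 0.55 kg; either way round fits. Origin: centre of underside, z up.
- caddy_narrow: Bystander near the wide caddy, before or behind it: same make, depth 80 mm and bar height 115 mm, but the tray is 120 long with three compartments and the bar 200 over its knobs, too short for both hooks. Origin: centre of the underside, bar along its y, z up.
- hook_left: Left hook (seen from the robot) of two on a fixed black wire-grid stand, 340 wide, 216 mm high. 8 mm wire, open upward, saddle 26 clear front to back, mouth 42, steep sides. Hooks 240 apart along the panel (y). Origin: axis of a 12 mm bar resting mid-saddle, 185 over the desk; hook tip and panel top end 32 higher. x points away from the robot to the panel, 85 behind; y left, z up.
- hook_right: Right hook of the two: same shape, height, origin and axes, 240 mm from the left one along -y of the hooks.

How it is judged:
By the outcome, as a careful person would: the job done as asked, in the order asked, and still so for the second after the job is handed in, with the robot touching nothing.
It also fails if it takes over 42 s, if anything falls off the work surface, if the arm or the gripper's body presses on something with over 40 N, if the wrist force passes 120 N, or if a joint passes its speed limit or range.

## Working session

There is one attempt and no reset: what is moved stays moved. The work goes in short steps, Python scripts to look and compute and a shell command to move; the robot and the scene stay as the last step left them, time stands still between calls to the robot, and variables do not carry over. Pictures are saved under pics/ and viewed, at most 13 in all, crops included, and the job is handed in when it is done.

```bash
mkdir -p pics; ls; cat > h.py <<'E'
import numpy as np, cv2
from workcell import robot
from scipy.spatial.transform import Rotation as R
def save(f,n): cv2.imwrite('pics/'+n,f['img'][:,:,::-1])
E
python3 - <<'E'
from h import *
s=robot.get_state(); print(s, robot.hold_point_z)
for n in ['scene','top','wrist']:
    f=robot.grab_frame(n); save(f,n+'1.png'); np.save(n+'1.npy',f,allow_pickle=True)
    print(n,{k:v for k,v in f.items() if k!='img'})
E
```

```text
pics
{'time_s': 0.0, 'joints': array([ 1.14198801e+00,  2.76572614e-01,  1.50606285e+00,  1.34640199e-05,
        1.36069559e+00, -1.21022421e-01]), 'joint_velocities': array([ 0.00126615,  0.00059632, -0.00060929,  0.0006002 ,  0.00168741,
       -0.00172806]), 'tau': array([ 1.39957079e-03, -4.04588699e+01, -2.37232840e+01,  7.02486187e-02,
        3.44858738e-02, -1.43977059e-04]), 'position': array([0.17398324, 0.54748249, 0.20464551]), 'ee_rot': array([-3.13986855e+00, -2.22939496e-04,  2.83380375e+00]), 'wrist_force': array([-0.00846038,  0.17667614,  0.7199913 ]), 'wrist_torque': array([ 0.00364255, -0.01485034,  0.02157705]), 'grasp_force': 0.0, 'opening': 0.9997393072272737} 0.0188
scene {'fx': 489.9642942712068, 'fy': 489.9642942712068, 'cx': 321.9275416794881, 'cy': 237.65388535431094, 'eye': array([1.02765573, 0.14147196, 0.89381511]), 'orientation': array([6.01057497e-01, 1.25998705e-03, 1.93541681e+00])}
top {'fx': 496.21204998584665, 'fy': 496.21204998584665, 'cx': 321.2822519012855, 'cy': 246.70914709513752, 'eye': array([ 0.48580723, -0.02756402,  0.94434137]), 'orientation': array([ 0.09339266, -0.0175762 , -1.58590514])}
wrist {'fx': 371.85562557423776, 'fy': 371.85562557423776, 'cx': 318.76141012805795, 'cy': 239.45670319881137, 'T_tool_cam': array([[ 4.74169472e-04,  9.72793629e-01,  2.31672898e-01,
         6.72495819e-02],
       [ 9.99999883e-01, -4.39200643e-04, -2.02517559e-04,
        -3.03986369e-04],
       [-9.52569052e-05,  2.31672967e-01, -9.72793723e-01,
        -1.80321038e-01],
       [ 0.00000000e+00,  0.00000000e+00,  0.00000000e+00,
         1.00000000e+00]])}
```

View pics/top1.png

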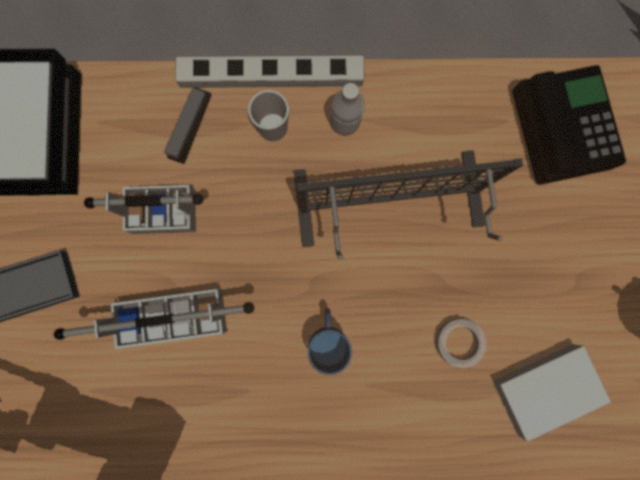

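View pics/scene1.png

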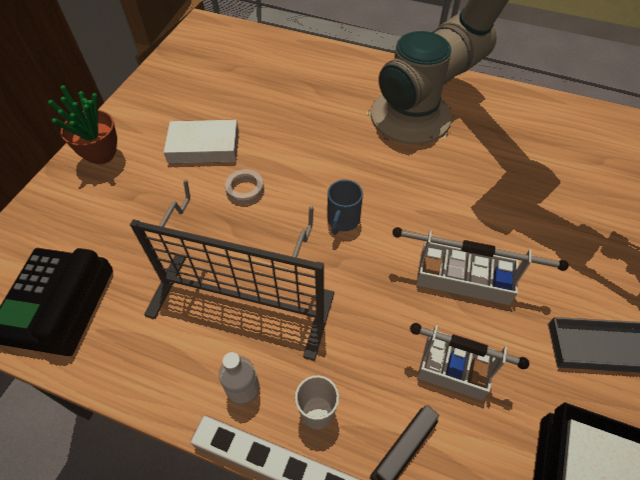

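The top view shows the wide caddy with knobs at (60,334) and (248,308), and its grip near (153,321). The narrow caddy is behind it, with knobs at (90,203) and (198,200). The stand's hook tips are near (339,255) and (497,237). In the scene view the wide caddy's knobs are at (397,232) and (563,265), and the hook tips are near (311,210) and (186,185).

```bash
cat >> h.py <<'E'
def cam(f,s=None):
    if 'T_tool_cam' in f:
        T=np.eye(4); T[:3,:3]=R.from_euler('xyz',s['ee_rot']).as_matrix(); T[:3,3]=s['position']
        T=T@f['T_tool_cam']; return T[:3,3],T[:3,:3]
    return f['eye'],R.from_euler('xyz',f['orientation']).as_matrix()
def ray(f,p,s=None):
    o,M=cam(f,s); d=M@np.array([(p[0]-f['cx'])/f['fx'],-(p[1]-f['cy'])/f['fy'],-1.]); return o,d/np.linalg.norm(d)
def plane(f,p,z,s=None):
    o,d=ray(f,p,s); return o+d*(z-o[2])/d[2]
def proj(f,X,s=None):
    o,M=cam(f,s); c=M.T@(np.asarray(X)-o); return np.array([f['cx']+f['fx']*c[0]/-c[2], f['cy']-f['fy']*c[1]/-c[2]])
def tri(*rs):
    A=sum(np.eye(3)-np.outer(d,d) for o,d in rs); b=sum((np.eye(3)-np.outer(d,d))@o for o,d in rs)
    X=np.linalg.solve(A,b); return X,[round(1e3*np.linalg.norm(np.cross(X-o,d)),1) for o,d in rs]
def load(n): return np.load(n,allow_pickle=True).item()
def dark(f,p,r=12,t=45):
    x,y=p; w=f['img'][y-r:y+r+1,x-r:x+r+1].max(2)<t
    n,l,st,c=cv2.connectedComponentsWithStats(w.astype(np.uint8))
    k=1+st[1:,4].argmax(); return c[k]+[x-r,y-r],st[k,4]
E
python3 - <<'E'
from h import *
np.set_printoptions(precision=4,suppress=True)
t=load('top1.npy');s=load('scene1.npy')
for nm,a,b in [('wideL',(60,334),(563,265)),('wideR',(248,308),(397,232)),('narL',(90,203),(524,363)),('narR',(198,200),(416,329))]:
    pa,na=dark(t,a,8,40);pb,nb=dark(s,b,8,40); print(nm,pa,na,pb,nb,*tri(ray(t,pa),ray(s,pb)), plane(t,pa,.115),plane(s,pb,.115))
c1=cv2.resize(t['img'][140:270,280:540],None,fx=3,fy=3,interpolation=3)
c2=cv2.resize(s['img'][170:360,120:340],None,fx=3,fy=3,interpolation=3)
for n,c in(('c1',c1),('c2',c2)): 
    c=np.clip(c.astype(float)*1.6,0,255).astype(np.uint8); cv2.imwrite(f'pics/{n}.png',c[:,:,::-1])
E
```

```text
wideL [ 58.6452 333.5484] 62 [562.9571 265.1143] 70 [0.4261 0.3904 0.1126] [np.float64(0.3), np.float64(0.3)] [0.4263 0.3888 0.115 ] [0.4277 0.3899 0.115 ]
wideR [247.6 305.4] 10 [396.7021 232.6596] 47 [0.4671 0.0809 0.1155] [np.float64(0.7), np.float64(0.7)] [0.4673 0.0802 0.115 ] [0.4665 0.0815 0.115 ]
narL [ 88.6731 202.5577] 52 [523.1429 363.1099] 91 [0.6434 0.3476 0.1123] [np.float64(0.2), np.float64(0.2)] [0.643  0.3461 0.115 ] [0.6447 0.3471 0.115 ]
narR [197.4483 198.2414] 29 [415.0735 328.6324] 68 [0.6483 0.1654 0.1137] [np.float64(0.8), np.float64(0.8)] [0.6482 0.1644 0.115 ] [0.6486 0.1661 0.115 ]
```

View pics/c1.png

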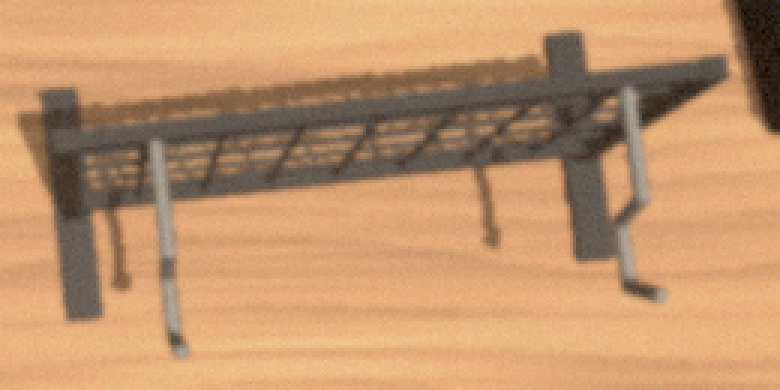

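View pics/c2.png

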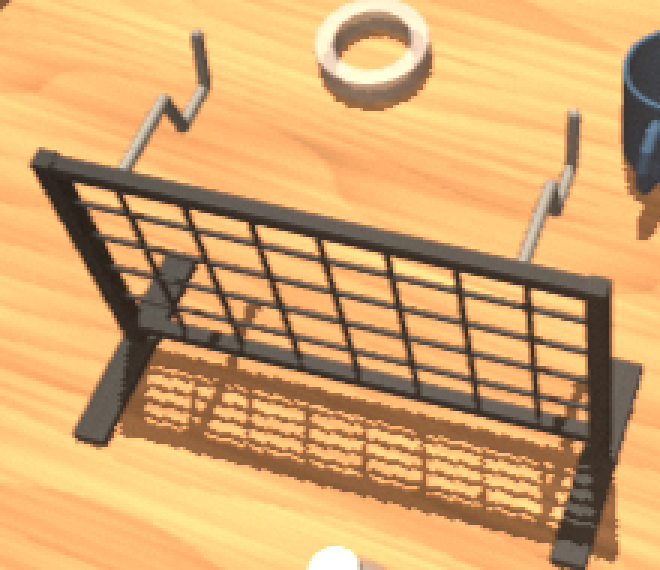

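The crops show both hooks clearly. In c1 the tips are at (181,352) and (660,296), with saddle bottoms spanning (174,338)–(167,272) and (627,288)–(622,222). In c2 the tips are at (573,113) and (197,33), with saddle bottoms at (570,178)–(557,213) and (205,92)–(183,128). Next I triangulate these points.

```bash
python3 - <<'E'
from h import *
np.set_printoptions(precision=4,suppress=True)
t=load('top1.npy');s=load('scene1.npy')
P={'Ltip':((181,352),(573,113)),'Lfb':((174,338),(570,178)),'Lbb':((167,272),(557,213)),'Lbt':((167,258),(549,183)),
'Rtip':((660,296),(197,33)),'Rfb':((627,288),(205,92)),'Rbb':((622,222),(183,128)),'Rbt':((640,205),(165,97)),
'panL':((52,133),(608,283)),'panR':((726,58),(38,155))}
X={}
for k,(a,b) in P.items():
    a=(np.array(a)+.5)/3-.5+[280,140]; b=(np.array(b)+.5)/3-.5+[120,170]
    X[k],e=tri(ray(t,a),ray(s,b)); print(k,X[k],e)
for k in 'Lbt Rbt Ltip Rtip'.split():pass
def yaw(a,b): d=X[a]-X[b]; return np.degrees(np.arctan2(-d[0],d[1])),np.linalg.norm(d[:2])
for a,b in [('Ltip','Rtip'),('Lbb','Rbb'),('Lbt','Rbt'),('Lfb','Rfb'),('panL','panR')]: print(a,yaw(a,b))
L=np.array([.4261,.3900]);Rr=np.array([.4671,.0809]); d=L-Rr; print('caddy yaw',np.degrees(np.arctan2(-d[0],d[1])),np.hypot(*d),(L+Rr)/2)
E
```

```text
Ltip [ 0.5383 -0.0682  0.2125] [np.float64(0.7), np.float64(0.7)]
Lfb [ 0.5493 -0.0673  0.1618] [np.float64(1.0), np.float64(1.0)]
Lbb [ 0.5828 -0.0629  0.1724] [np.float64(1.9), np.float64(1.9)]
Lbt [ 0.5861 -0.0632  0.207 ] [np.float64(0.1), np.float64(0.1)]
Rtip [ 0.5626 -0.3064  0.2129] [np.float64(1.4), np.float64(1.4)]
Rfb [ 0.5721 -0.3073  0.1661] [np.float64(1.2), np.float64(1.2)]
Rbb [ 0.6061 -0.3029  0.1725] [np.float64(2.2), np.float64(2.2)]
Rbt [ 0.6097 -0.3016  0.2074] [np.float64(0.6), np.float64(0.6)]
panL [ 0.6462 -0.0056  0.2232] [np.float64(1.2), np.float64(1.2)]
panR [ 0.6804 -0.3413  0.2207] [np.float64(2.6), np.float64(2.6)]
Ltip (np.float64(5.8311797889182015), np.float64(0.23944221471438418))
Lbb (np.float64(5.526335950006385), np.float64(0.24113968267674066))
Lbt (np.float64(5.656742195804981), np.float64(0.23950644803701707))
Lfb (np.float64(5.431474930100562), np.float64(0.24107479568864706))
panL (np.float64(5.818078729219075), np.float64(0.3373648700493731))
caddy yaw 7.55578642966319 0.3118073283295311 [0.4466 0.2354]
```

```bash
python3 -m inch '[0.17,-0.196,0,-0.09,-1, 0.17,-0.196,0,-0.09,-1, 0.17,-0.196,0,-0.09,-1, 0.17,-0.196,0,-0.09,-1, 0.17,-0.196,0,-0.09,-1, 0.17,-0.196,0,-0.09,-1, 0.17,-0.196,0,-0.09,-1, 0.17,-0.196,0,-0.09,-1]' 30
python3 - <<'E'
from h import *
s=robot.get_state(); f=robot.grab_frame('wrist'); save(f,'w2.png'); f['s']=s; np.save('w2.npy',f,allow_pickle=True)
print(s['position'],np.degrees(s['ee_rot']),s['joints'],s['wrist_force'])
E
```

```text
time_s: 1.15
position: [0.447, 0.233, 0.2054]
ee_rot: [3.142, -0.0, 1.698]
wrist_force: [-0.1, 0.2, 0.2]
opening: 1.001
grasp_force: 0.0
[0.44699483 0.23300167 0.20537328] [ 1.79999418e+02 -8.17794065e-03  9.72961107e+01] [3.42289345e-01 1.68864915e-01 1.64972123e+00 1.41608698e-04
 1.32296615e+00 2.14913457e-01] [-0.05634356  0.16528663  0.15593282]
```

View pics/w2.png

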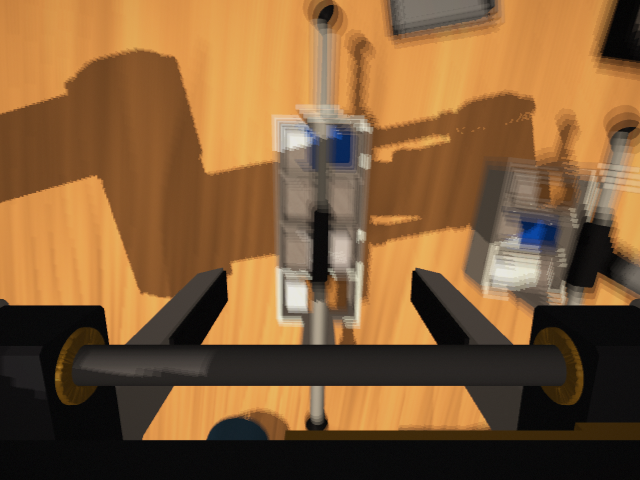

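The wrist view is slightly motion-blurred. The grip lies at about (321,210)–(320,282), the bar runs from the far knob (324,12) to the near knob (317,424), and both fingers straddle it. I retake the frame at rest and measure.

```bash
python3 - <<'E'
from h import *
np.set_printoptions(precision=4,suppress=True)
robot.grab_frame('wrist')
s=robot.get_state(); f=robot.grab_frame('wrist'); f['s']=s; np.save('w3.npy',f,allow_pickle=True)
print(s['position'],np.degrees(s['ee_rot']))
im=f['img'][:340].max(2)
m=((im<40)).astype(np.uint8); m[:, :290]=0; m[:,360:]=0; m=cv2.morphologyEx(m,cv2.MORPH_OPEN,np.ones((3,3)))
n,l,st,c=cv2.connectedComponentsWithStats(m)
for k in range(1,n):
    if st[k,4]>60: print(st[k],c[k],plane(f,c[k],.115,s))
for k in range(1,n):
    if st[k,4]>400 and st[k,1]>100:
        x,y,w,h=st[k,:4]; a=plane(f,(c[k][0],y),.124,s);b=plane(f,(c[k][0],y+h),.124,s); print('grip ends',a,b,(a+b)/2,np.linalg.norm(a-b))
E
```

```text
[0.4494 0.2309 0.2051] [179.9263   0.1264  97.1814]
[300   0  27  13 306] [312.866    5.3922] [0.4253 0.3875 0.115 ]
[ 302  196   22   81 1627] [312.7099 235.7916] [0.4439 0.2351 0.115 ]
grip ends [0.4402 0.2657 0.124 ] [0.4475 0.2061 0.124 ] [0.4439 0.2359 0.124 ] 0.06001330081736268
```

```bash
python3 -m inch '[0,0,-0.1,0,-1, 0,0,-0.1,0,-1, 0,0,-0.1,0,-1, 0,0,0,0,-1, 0,0,0,0,-1, 0,0,0,0,-1, 0,0,0,0,-1, 0,0,0,0,-1]'
```

```text
time_s: 2.3
position: [0.4464, 0.2345, 0.1458]
ee_rot: [3.141, -0.0, 1.703]
wrist_force: [0.3, 0.4, -0.1]
opening: 1.001
grasp_force: 0.0
```

```bash
python3 -m inch '[-0.008,0.005,-0.08,-0.004,-1, 0,0,-0.08,0,-1, 0,0,-0.09,0,-1, 0,0,0,0,-0.3, 0,0,0,0,1, 0,0,0,0,1, 0,0,0,0,1, 0,0,0,0,1]' 40
python3 -m inch '[0,0,0,0,1, 0,0,0,0,1, 0,0,0,0,1, 0,0,0,0,1, 0,0,0,0,1, 0,0,0,0,1, 0,0,0,0,1, 0,0,0,0,1]'
```

```text
time_s: 3.3
position: [0.4448, 0.2355, 0.0958]
ee_rot: [3.141, -0.0, 1.697]
wrist_force: [-1.0, -1.0, -0.0]
opening: 0.502
grasp_force: 0.0
time_s: 4.3
position: [0.4447, 0.2354, 0.0955]
ee_rot: [3.141, -0.0, 1.697]
wrist_force: [0.7, 0.4, -2.6]
opening: 0.166
grasp_force: 40.0
```

```bash
python3 -m inch '[0,0,0.04,0,1, 0,0,0.1,0,1, 0,0,0.14,0,1, 0,0,0.16,0,1, 0,0,0.16,0,1, 0,0,0.12,0,1, 0,0,0.06,0,1, 0,0,0,0,1]'
python3 - <<'E'
from h import *
for n in ['scene','top','wrist']:
    s=robot.get_state(); f=robot.grab_frame(n); save(f,n+'4.png'); f['s']=s; np.save(n+'4.npy',f,allow_pickle=True)
print(s['position'],s['wrist_force'],s['wrist_torque'],s['opening'])
E
```

```text
time_s: 5.3
position: [0.4445, 0.2354, 0.2517]
ee_rot: [3.141, -0.0, 1.697]
wrist_force: [-0.2, -0.2, -5.2]
opening: 0.166
grasp_force: 40.0
[0.44370967 0.23507929 0.25030369] [ 0.34238072  0.3039647  -5.09828736] [-0.05896459  0.09828246  0.03268153] 0.16711088300908933
```

View pics/scene4.png

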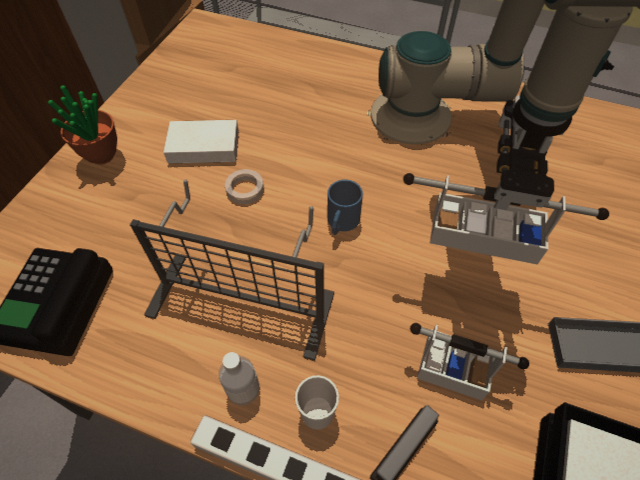

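The caddy is lifted upright. Its knobs are at (408,179) and (603,214) in the scene view, and the narrow caddy hasn't moved. Next I measure how the bar sits in the hand.

```bash
cat >> h.py <<'E'
def knobs(t,s,guess):
    out=[]
    for X in guess:
        a=np.round(proj(t,X)).astype(int);b=np.round(proj(s,X)).astype(int)
        pa,na=dark(t,a,11,45);pb,nb=dark(s,b,11,45)
        K,e=tri(ray(t,pa),ray(s,pb)); out.append(K); print('knob',a,pa.round(1),na,b,pb.round(1),nb,K.round(4),e[0])
    d=out[0]-out[1]; print('mid',((out[0]+out[1])/2).round(4),'len',np.linalg.norm(d).round(4),'yaw',np.degrees(np.arctan2(-d[0],d[1])).round(2),'tilt',np.degrees(np.arcsin(d[2]/np.linalg.norm(d))).round(2))
    return out
E
python3 - <<'E'
from h import *
t=load('top4.npy');s=load('scene4.npy')
u=np.array([-np.sin(np.radians(7.2)),np.cos(np.radians(7.2)),0])*.155; c=np.array([.4444,.2352,.270])
knobs(t,s,[c+u,c-u])
E
```

```text
bash:   674 Segmentation fault         python3 - <<'E'
from h import *
t=load('top4.npy');s=load('scene4.npy')
u=np.array([-np.sin(np.radians(7.2)),np.cos(np.radians(7.2)),0])*.155; c=np.array([.4444,.2352,.270])
knobs(t,s,[c+u,c-u])
E
```

```bash
python3 -m inch '[0,-0.05,0.05,0,1, 0,-0.1,0.05,0,1, 0,-0.15,0.03,0,1, 0,-0.18,0,0,1, 0,-0.2,0,0,1, 0,-0.2,0,0,1, 0,-0.2,0,0,1, 0,-0.2,0,0,1]'
python3 -m inch '[0,-0.2,0,0,1, 0,-0.2,0,0,1, 0,-0.18,0,0,1, 0,-0.15,0,0,1, 0,-0.1,0,-0.016,1, 0.015,-0.055,0,0,1, 0,0,0,0,1, 0,0,0,0,1]'
python3 - <<'E'
from h import *
for n in ['scene','top']:
    s=robot.get_state(); f=robot.grab_frame(n); save(f,n+'5.png'); f['s']=s; np.save(n+'5.npy',f,allow_pickle=True)
print(s['position'],np.degrees(s['ee_rot']),s['wrist_force'])
cv2.imwrite('pics/both5.png',np.vstack([np.load(n+'5.npy',allow_pickle=True).item()['img'][120:400,0:640] for n in('scene','top')])[:,:,::-1])
E
```

```text
time_s: 6.45
position: [0.4441, -0.0224, 0.2778]
ee_rot: [3.141, 0.001, 1.696]
wrist_force: [0.7, -0.5, -5.5]
opening: 0.17
grasp_force: 40.0
time_s: 7.45
position: [0.4476, -0.1966, 0.2775]
ee_rot: [-3.142, -0.001, 1.672]
wrist_force: [-0.4, -0.2, -5.5]
opening: 0.167
grasp_force: 40.0
[ 0.44756414 -0.19653241  0.27751404] [-1.79999978e+02 -4.30075452e-02  9.58315946e+01] [-0.89702384 -0.76326772 -4.93182724]
```

View pics/both5.png

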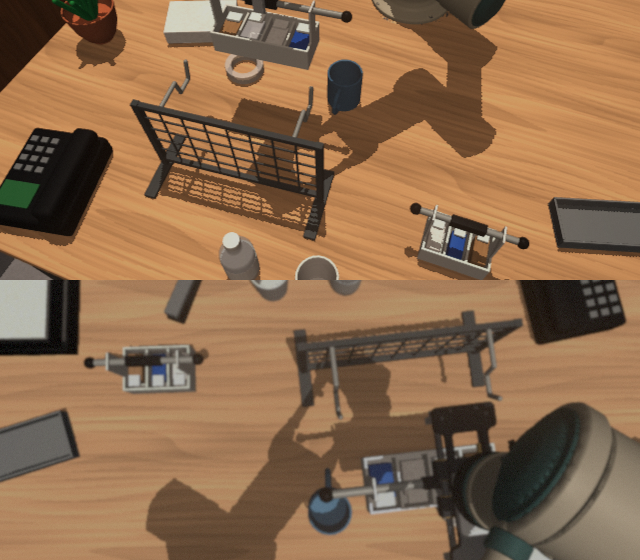

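The caddy is in front of the stand. Its left knob is at (346,136) in the scene view and (326,334) in the top view, while the arm hides the right knob from above. I measure the bar from the left knob, using the scene view for the right one.

```bash
python3 - <<'E'
from h import *
np.set_printoptions(precision=4,suppress=True)
t=load('top5.npy');s=load('scene5.npy')
u=np.array([-np.sin(np.radians(5.7)),np.cos(np.radians(5.7)),0])*.155; c=np.array([.4476,-.1966,.2963])
print(proj(t,c+u),proj(s,c+u),proj(s,c-u), c+u)
pa,na=dark(t,(326,334),10,45);pb,nb=dark(s,(346,136),10,45);print(pa,na,pb,nb,*tri(ray(t,pa),ray(s,pb)))
a=np.round(proj(s,c-u)).astype(int); pr,nr=dark(s,a,12,45); print('R',pr,nr, plane(s,pr,.2963), c-u)
cv2.imwrite('pics/k5.png',cv2.resize(s['img'][max(0,a[1]-50):a[1]+60,a[0]-60:a[0]+240],None,fx=2.5,fy=2.5)[:,:,::-1])
E
```

```text
[324.5509 334.7222] [345.9114 136.114 ] [180.0921 104.649 ] [ 0.4322 -0.0424  0.2963]
[324.6095 333.2476] 105 [346.0563 136.7887] 71 [ 0.434  -0.042   0.2964] [np.float64(0.5), np.float64(0.5)]
R [179.7188 105.1875] 64 [ 0.4645 -0.3507  0.2963] [ 0.463  -0.3508  0.2963]
```

View pics/k5.png

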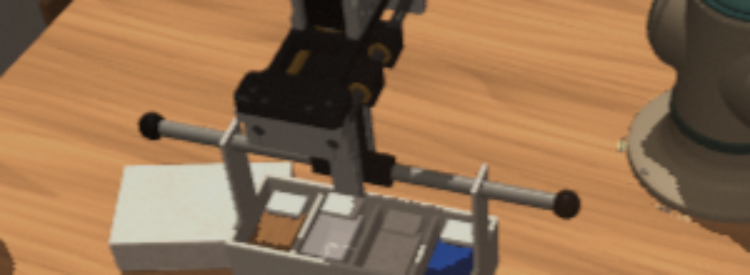

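```bash
python3 -m inch '[0.05,0.005,0,0,1, 0.1,0.009,0,0,1, 0.13,0.012,0,0,1, 0.13,0.012,0,0,1, 0.11,0.01,0,0,1, 0.07,0.006,0,0,1, 0.042,0.004,0,0,1, 0,0,0,0,1]'
python3 -m inch '[0,0,-0.06,0,1, 0,0,-0.1,0,1, 0,0,-0.08,0,1, 0,0,-0.04,0,1, 0,0,0,0,1, 0,0,0,0,1, 0,0,0,0,1, 0,0,0,0,1]'
python3 - <<'E'
from h import *
np.set_printoptions(precision=4,suppress=True)
for n in ['scene','top','wrist']:
    s=robot.get_state(); f=robot.grab_frame(n); save(f,n+'6.png'); f['s']=s; np.save(n+'6.npy',f,allow_pickle=True)
print(s['position'],np.degrees(s['ee_rot']),s['wrist_force'])
a=load('top6.npy')['img'][130:290,280:540]; b=load('scene6.npy')['img'][120:300,110:370]
cv2.imwrite('pics/both6.png',cv2.resize(np.hstack([a[:160],b[:160]]),None,fx=1.53,fy=1.53)[:,:,::-1])
cv2.imwrite('pics/both6.png',cv2.resize(np.vstack([a,b]),None,fx=1.75,fy=1.75,interpolation=3)[:,:,::-1])
p=s['position']; u=np.array([-np.sin(np.radians(5.7)),np.cos(np.radians(5.7)),0]); c=p+[0,0,.0188]
print('pred knobs',[(proj(load(n+'6.npy'),c+k*u)).round(1) for n in('top','scene') for k in(.155,-.155)])
E
```

```text
time_s: 8.55
position: [0.5743, -0.1859, 0.2772]
ee_rot: [-3.141, -0.0, 1.672]
wrist_force: [-1.0, 0.0, -5.8]
opening: 0.164
grasp_force: 40.0
time_s: 9.55
position: [0.5742, -0.1861, 0.222]
ee_rot: [3.141, 0.0, 1.671]
wrist_force: [-0.7, 0.3, -6.2]
opening: 0.17
grasp_force: 40.0
[ 0.5741 -0.186   0.2217] [179.9708   0.0135  95.7673] [ 0.2357 -0.5028 -6.2514]
pred knobs [array([314.8, 241.8]), array([528.2, 217.7]), array([325.6, 212.1]), array([156.5, 175.8])]
```

View pics/both6.png

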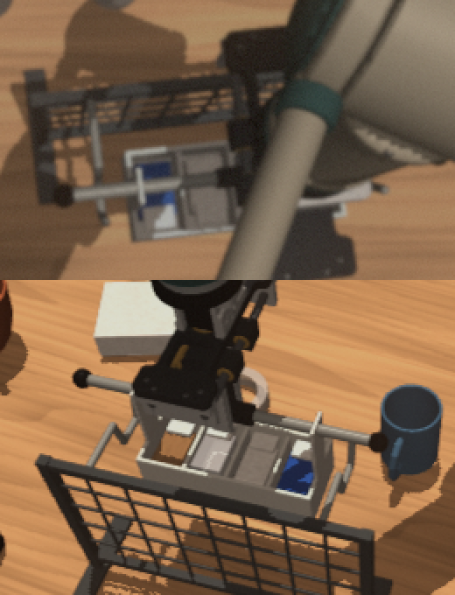

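The bar hangs above both hooks. In the crop its left hook wire sits between the tray and the left knob, near (97,190), and the right hook tip shows near (385,188) in the top part. Lowering now.

```bash
python3 -m inch '[0,0,-0.04,0,1, 0,0,-0.05,0,1, 0,0,-0.05,0,1, 0,0,-0.04,0,1, 0,0,-0.03,0,1, 0,0,0,0,1, 0,0,0,0,1, 0,0,0,0,1]'
```

```text
time_s: 10.7
position: [0.5743, -0.1861, 0.18]
ee_rot: [3.141, 0.001, 1.671]
wrist_force: [0.1, 0.5, -4.4]
opening: 0.167
grasp_force: 40.0
```

```bash
python3 -m inch '[0,0,-0.02,0,1, 0,0,-0.02,0,1, 0,0,-0.01,0,1, 0,0,0,0,1, 0,0,0,0,1, 0,0,0,0,1, 0,0,0,0,1, 0,0,0,0,1]'
python3 - <<'E'
from h import *
np.set_printoptions(precision=4,suppress=True)
for i in range(3):
    s=robot.get_state(); robot.grab_frame('top'); print(s['position'],s['wrist_force'],s['wrist_torque'])
E
```

```text
time_s: 11.7
position: [0.574, -0.186, 0.1696]
ee_rot: [3.141, 0.0, 1.671]
wrist_force: [-0.1, 0.0, -4.8]
opening: 0.168
grasp_force: 40.0
[ 0.574  -0.186   0.1696] [-0.0541  0.0383 -4.797 ] [-0.0943  0.0552 -0.0074]
[ 0.574  -0.186   0.1695] [ 0.221   0.112  -5.2558] [-0.0125  0.0458  0.0056]
[ 0.5741 -0.186   0.1695] [ 0.2322 -0.2226 -5.0223] [-0.0732  0.0725 -0.0419]
```

```bash
python3 -m inch '[0,0,-0.005,0,1, 0,0,-0.005,0,1, 0,0,-0.005,0,1, 0,0,0,0,1, 0,0,0,0,1, 0,0,0,0,1, 0,0,0,0,1, 0,0,0,0,1]'
python3 - <<'E'
from h import *
np.set_printoptions(precision=4,suppress=True)
for i in range(3):
    s=robot.get_state(); robot.grab_frame('top'); print(s['position'],s['wrist_force'],s['wrist_torque'])
E
```

```text
time_s: 12.85
position: [0.574, -0.186, 0.1665]
ee_rot: [3.141, 0.0, 1.671]
wrist_force: [-0.7, -0.2, -3.2]
opening: 0.163
grasp_force: 40.0
[ 0.574  -0.186   0.1665] [-0.7411 -0.2214 -3.234 ] [-0.0567  0.0407 -0.0303]
[ 0.574  -0.186   0.1665] [ 0.3469  0.4163 -4.6835] [-0.0412  0.1049 -0.0273]
[ 0.574  -0.186   0.1665] [ 0.3507 -0.1607 -4.1347] [-0.0159  0.0297 -0.0482]
```

Contact seems to be starting. I lower another 2 mm, check the force, and look at both ends.

```bash
python3 -m inch '[0,0,-0.005,0,1, 0,0,-0.005,0,1, 0,0,0,0,1, 0,0,0,0,1, 0,0,0,0,1, 0,0,0,0,1, 0,0,0,0,1, 0,0,0,0,1]'
python3 - <<'E'
from h import *
np.set_printoptions(precision=4,suppress=True)
for n in ['top','scene','wrist']:
    s=robot.get_state(); f=robot.grab_frame(n); save(f,n+'7.png'); f['s']=s; np.save(n+'7.npy',f,allow_pickle=True); print(s['position'],s['wrist_force'],s['wrist_torque'])
u=np.array([-np.sin(np.radians(5.7)),np.cos(np.radians(5.7)),0])*.155; c=s['position']+[0,0,.0188]
t=load('top7.npy');sc=load('scene7.npy')
for k in(1,-1):
    X=c+k*u; a=np.round(proj(sc,X)).astype(int); p,n=dark(sc,a,9,45); print('scene',proj(sc,X),p,n,plane(sc,p,X[2]),X)
a=np.round(proj(t,c+u)).astype(int); p,n=dark(t,a,9,45); print('top L',proj(t,c+u),p,n)
cv2.imwrite('pics/s7.png',cv2.resize(sc['img'][140:300,110:370],None,fx=3,fy=3,interpolation=3)[:,:,::-1])
E
```

```text
time_s: 14.0
position: [0.5742, -0.186, 0.165]
ee_rot: [3.141, 0.0, 1.671]
wrist_force: [-2.1, 0.6, 4.8]
opening: 0.167
grasp_force: 40.0
[ 0.5742 -0.186   0.165 ] [-2.1454  0.6129  4.7852] [0.0288 0.4182 0.02  ]
[ 0.5742 -0.186   0.1649] [-0.6038  0.5101  4.6474] [ 0.0886  0.4253 -0.0365]
[ 0.5742 -0.1861  0.1649] [-1.6002  1.0181  4.4518] [0.0733 0.4167 0.0253]
scene [325.4207 231.6157] [325.68   232.0133] 75 [ 0.5594 -0.0311  0.1837] [ 0.5588 -0.0318  0.1837]
scene [164.9663 196.1426] [164.5714 196.125 ] 56 [ 0.5898 -0.341   0.1837] [ 0.5896 -0.3403  0.1837]
top L [314.653  245.5571] [314.828  244.9247] 93
```

View pics/s7.png

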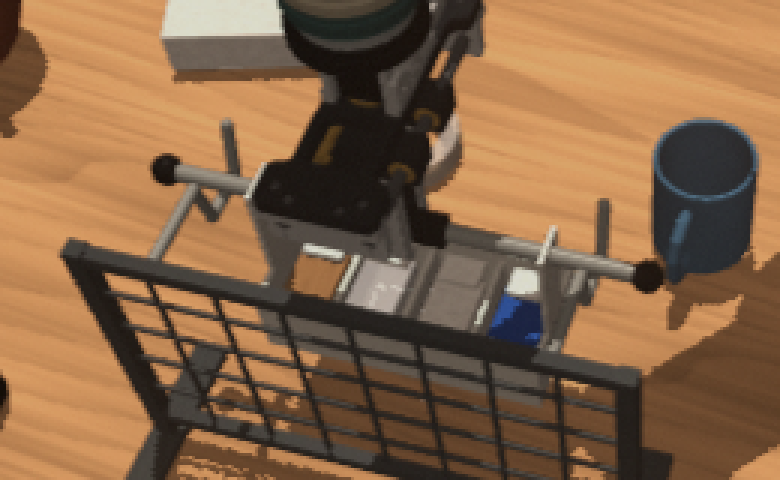

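Both ends sit in the saddles. In the crop the bar crosses the right hook behind its tip at about (228,150) and the left hook at about (600,265). The tray lies inside the hooks and the knobs outside. The weight is off the arm and there is almost no roll moment, so both hooks carry the bar. I relieve the press and release.

```bash
python3 -m inch '[0,0,0.004,0,1, 0,0,0,0,1, 0,0,0,0,0.5, 0,0,0,0,0.2, 0,0,0,0,0, 0,0,0,0,-0.2, 0,0,0,0,-0.2, 0,0,0,0,-0.2]' 10
python3 -m inch '[0,0,0,0,-0.2, 0,0,0.03,0,-0.2, 0,0,0.08,0,-0.2, 0,0,0.12,0,-0.2, 0,0,0.16,0,-0.2, 0,0,0.16,0,-0.2, 0,0,0.16,0,-0.2, 0,0,0.1,0,-0.2]'
python3 -m inch '[-0.1,0,0.05,0,-0.2, -0.2,0,0,0,-0.2, -0.25,0,0,0,-0.2, -0.25,0,0,0,-0.2, -0.2,0,0,0,-0.2, -0.1,0,0,0,-0.2, 0,0,0,0,-0.2, 0,0,0,0,-0.2]'
python3 - <<'E'
from h import *
for n in ['top','scene']:
    f=robot.grab_frame(n); np.save(n+'8.npy',f,allow_pickle=True)
a=load('top8.npy')['img'][100:370,70:550];b=load('scene8.npy')['img'][140:420,70:550]
cv2.imwrite('pics/b8.png',np.vstack([a,b])[:,:,::-1])
E
```

```text
time_s: 15.15
position: [0.574, -0.186, 0.1653]
ee_rot: [3.141, 0.0, 1.671]
wrist_force: [0.3, -0.2, -0.4]
opening: 0.596
grasp_force: 0.0
time_s: 16.15
position: [0.5745, -0.1862, 0.3307]
ee_rot: [3.138, 0.002, 1.671]
wrist_force: [-0.1, -0.0, -0.6]
opening: 0.599
grasp_force: 0.0
time_s: 17.15
position: [0.3549, -0.1863, 0.3373]
ee_rot: [3.141, 0.0, 1.671]
wrist_force: [0.3, 0.4, 0.1]
opening: 0.6
grasp_force: 0.0
```

View pics/b8.png

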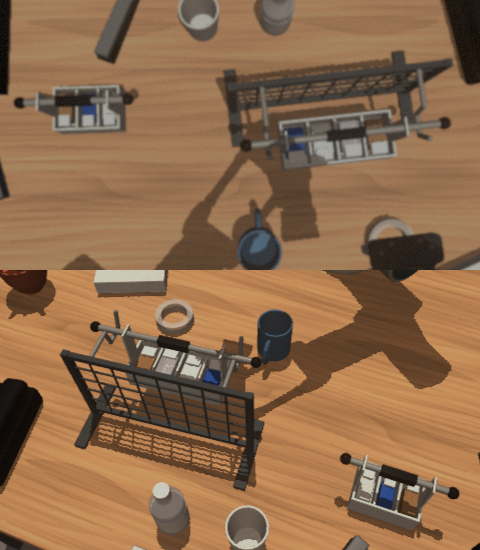

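The caddy hangs level in both hooks, with knobs at (247,145) and (445,123) in the upper part of the crop and (256,362) and (95,327) in the lower. The narrow caddy is where it was. I check numerically that it's settled, then hand in.

```bash
python3 - <<'E'
from h import *
t=robot.grab_frame('top');sc=robot.grab_frame('scene')
c=np.array([.575,-.186,.185]);u=np.array([-np.sin(np.radians(5.7)),np.cos(np.radians(5.7)),0])*.155
k=knobs(t,sc,[c+u,c-u])
if abs(k[0][2]-.185)<.008 and abs(k[1][2]-.185)<.008: print(robot.finish_job())
E
```

```text
knob [315 245] [315.4 244.8] 50 [325 232] [325.6 232.3] 80 [ 0.5597 -0.0321  0.1829] 0.9
knob [513 223] [514.5 219.7] 6 [165 196] [164.5 196.3] 60 [ 0.5936 -0.3395  0.1892] 2.0
mid [ 0.5767 -0.1858  0.186 ] len 0.3093 yaw 6.3 tilt -1.17
the job is handed in; nothing more can be done
None
```

The wide caddy hangs upright with its bar down in both hooks, the narrow caddy stands where it was, and I handed the job in after about 17 s of robot time with the arm clear of everything; no result came back.

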